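Back off the ratchet clamp on a hard drive and free the drive

ROBOT

A 6-joint arm with a two-finger parallel gripper is mounted at the origin on the work surface. World frame = base frame: x ahead of the robot, y to its left, z up, the work surface at z = 0. Lengths are in m, angles in rad, forces in N, time in s.
With the tool pointing down it reaches from about 0.325 to 0.9 m from the base axis. Payload 6.1 kg.
Tool frame: the origin (TCP) lies at the very end of the fingers, on their centre line; the grasp point (between the pads) lies 19 mm behind it (r.grasp_offset is the distance from the TCP to the grasp point, in m); z points along the fingers, y is the line along which they close (so a half turn about z gives the same grasp; the last joint's range is limited). The gripper opens to 85 mm and grips with 20 to 120 N. Pads are 22 mm wide; open, the fingers measure 114 mm over their backs; the gripper's body (76 mm by 85 mm) begins 54 mm behind the grasp point. The pads swing forward as they close: fully open they stand 13 mm farther back than shut.
Start: joints at [-1.421, 0.22, 1.526, -0, 1.395, -0.126], TCP at [0.17, -0.601, 0.231] pointing down, gripper open.
Joint ranges: [-2.98, 2.98], [-0.91, 2.08], [0.09, 2.57], [-1.24, 4.39], [0.2, 2.65], [-2.68, 2.68]. Speed limits (rad/s): [2.57, 2.57, 3.01, 3.14, 3.14, 3.14].

INTERFACE

Orientations are given as a unit quaternion [w, x, y, z].
In Python, from station import get_obs, vision, r gives the robot as it stands. The module is installed in compiled form; this text tells all that it offers.
- The arm moves only by the tool send_rows, never from a script. Its argument "series" is a list that holds one entry, the list of rows, each a list of 6 numbers: the shift along the tool's x, y, z in cm, then the turn, a rotation vector about the tool's x, y, z in rad. In form: [[[x, y, z, wx, wy, wz], ...]]. A call has exactly 8 rows; each row shifts and turns the commanded pose from where the row before left it, along the tool's axes as they then stand; what a row does not reach is not made up. A row lasts 1/12 s, in which the tool goes at most 41.7 mm and 7.16 degrees, less where a joint would pass 70% of its speed; a pose out of reach is approached as far as the arm can. A call is refused whole if a number of a shift passes 4.17 or a number of a turn 0.125, either way. A call with a gripper value outside its range is refused whole. "claw" is the finger opening in cm, from 0 to 8.54, set as the call begins (left out, the last holds). The fingers move at their own pace and stop on an object; the grip force is fixed at half the most. Time passes only in rows, so rows that do not move let the fingers close, or fill a call up. It gives the time, the measured TCP pose, the force, the opening and the grip force at its end, in the units of the state.
- get_obs(): the state, without advancing time (a new reading comes with each control period).
- vision.capture(name): name is "side" or "top"; returns the picture (420x560x3 uint8, red, green, blue); there is no depth.
- vision.camera_info(name): a dict with "camera_matrix" (3x3 intrinsics, pixels), "position" and "rotation" of the camera in the world. Camera axes: x right, y up, looking along -z (the intrinsics and any distortion apply to the point x, -y, -z); pixel columns grow to the right and rows downward; lengths in m; the calibration is good to about 2 mm. A picture is of the moment at which its call begins. camera_info takes no time and is no camera call.
- r.job_done(): hands the job in; it is judged then, once.
The state is a dict: "t": time; "joints": joint angles; "joint_vel": joint speeds; "joint_torque": joint torques, N m; "ee_pos": TCP position; "ee_rot": TCP orientation; "contact_force": force on the tool from outside, world axes, zero at the start; "ft_torque": the same for the moment, N m; "grip_width": opening from 0.0 (shut) to 1.0 (fully open); "grip_force": force on a finger pad.
Only numpy, scipy, OpenCV 4.12 (cv2) and the standard library are available. Lean on these libraries where they do the work, as an engineer would, in place of code of your own. Each camera call takes 0.05 s, during which the arm holds its last target. There are 200 camera calls.

TASK

Release the hard drive in the ratchet clamp: flip the orange selector knob on the ratchet over to its other side so that the ratchet loosens, swing the handle back and forth until the jaw stands at least 12 mm off the drive, then swing the yellow keeper all the way off the drive. Leave the drive in its cradle with the selector as you set it, do not push against the lamp above the ratchet, and leave the screwdriver, screw dish and steel jar where they are.

Things in the scene. Friction and masses are not known exactly. Their poses are not given: they have to be found in the camera images.
- fixture: Aluminium clamp base 210 x 355 x 12 mm, fixed, on a 3 mm blue mat. Origin: on the ratchet's vertical axis at the base's underside; heights in these notes are above it. z up; the handle points along its -x (towards the robot); drive cradle on its +y side. The base spans x -100 to 110, y -85 to 270 mm.
- lamp: White LED bar fixed above the selector, 42 (x) x 150 (y) x 22 mm, underside 177 mm up, robot-side edge at fixture x = -68 mm; its arm runs along x at y = -65 mm to a post at x = 90 mm. The frame is the fixture's. The selector knob is about 80 mm out, so a gripper pointing straight down on it would hit the lamp: lean the tool back to fixture -x by 30 to 45 degrees.
- selector (a joint): Ratchet direction selector; stays where it is put. 0 = tightening (knob leans to fixture -y), 0.84 rad = loosening (knob leans to +y, hard stop). A fully flipped selector reads above 0.8; about 2 N at the knob. A small brass two-toothed pawl on the same pin follows it on a spring and clicks over the wheel's teeth.
- selector_knob (a point): Orange upright selector knob, 12 mm diameter, 69 to 105 mm up; this point is on its axis 92 mm up. The selector pivots on the handle 52 mm from the ratchet axis, the knob is 32 mm farther out and swings 13 mm to either side of the handle's centreline. The handle bar beneath it tops out 65 mm up. Push it sideways; the handle stays put under a light push.
- handle (a joint): Ratchet handle, -0.56 to 0.56 rad; 0 points along fixture -x, positive moves the grip to fixture -y. Set to loosening, a swing towards negative (grip to +y) turns the wheel and backs the jaw off; the swing back clicks freely. 20 teeth: up to 0.35 rad is lost before it bites. About 3 N at the grip driving, 1.5 N returning; stays where left.
- handle_grip (a point): Black upright round grip at the handle's end, 22 mm diameter, from 64 to 126 mm up; this point is on its axis 100 mm up, 170 mm from the ratchet axis.
- jaw (a joint): Clamp jaw, moved only by the ratchet wheel through a rack: 0 = closed on the drive, grows in metres as it backs off (towards fixture -y); 6 mm per radian of wheel turn, end stop at 20 mm. It cannot be pushed by hand.
- keeper (a joint): Yellow keeper bar about a vertical post: 0 to 0.25 at the start lies over the drive (at 0 it points along fixture -y), 1.57 points along fixture -x, clear of the drive; stop at 1.6. Positive turns clockwise seen from above. Stays where it is left; about 1 N at its knob.
- keeper_pivot (a point): Point on the keeper's pivot axis, 60 mm up (fixture x = -30, y = 234 mm).
- keeper_knob (a point): Black upright knob on the keeper's free end, 16 mm diameter, from 64 to 102 mm up; this point is on its axis 86 mm up, 75 mm from the pivot.
- drive_center (a point): Centre of the loose opened hard drive in the cradle, 147 x 102 x 26 mm, black with a bright platter; its top is 42 mm up. Stays in place.
- screwdriver_mid (a point): Small red-handled screwdriver, 160 mm long, lying on the mat in front of the clamp (handle's axis, near its middle). To be left alone.
- canister_mid (a point): Steel jar, 60 mm diameter, 75 mm tall, standing on the mat left of the clamp; point at half its height. To be left alone.
- dish_mid (a point): White open screw dish, 70 x 50 x 18 mm, on the mat in front of the cradle; point at half its height. To be left alone.

How it is judged:
On the way, in this order (a step that is already met when the one before it is completed fails the run):
1. the selector is flipped over to loosening (value of joint selector above 0.68 rad), for 0.2 s.
2. the ratchet has backed the jaw at least 11.5 mm off (value of joint jaw above 0.0115 m), for 0.2 s.
3. the keeper is swung off the drive (value of joint keeper above 1.3 rad), for 0.2 s.
At the end, for the whole second after the job is handed in: The selector is set for loosening (above 0.68 rad), the jaw stands at least 11.5 mm back, the keeper is turned more than 1.3 rad off the drive, and the drive lies in its cradle within 8 mm of where it was (value of joint selector above 0.68 rad and value of joint jaw above 0.0115 m and value of joint keeper above 1.3 rad and distance of drive_center from where it was at the start of the episode below 0.008 m); the robot touches nothing.
It fails at once if the drive is shifted more than 15 mm (distance of drive_center from where it was at the start of the episode above 0.015 m).
It fails at once if the lamp is pushed with more than 8 N (contact force between lamp and the fingers above 8 N or contact force between lamp and the arm above 8 N).
It fails at once if the screwdriver is moved more than 30 mm (distance of screwdriver_mid from where it was at the start of the episode above 0.03 m).
It fails at once if the steel jar is moved more than 30 mm (distance of canister_mid from where it was at the start of the episode above 0.03 m).
It fails at once if the screw dish is moved more than 30 mm (distance of dish_mid from where it was at the start of the episode above 0.03 m).
It also fails if it takes over 72 s, if anything falls off the work surface, if the arm or the gripper's body presses on something with over 40 N, if the wrist force passes 120 N, or if a joint passes its speed limit or range.

## Working session

There is one attempt and no reset: what is moved stays moved. The work goes in short steps, Python scripts to look and compute and a tool call to move; the robot and the scene stay as the last step left them, time stands still between calls to the robot, and variables do not carry over. Pictures are saved under pics/ and viewed, at most 10 in all, crops included, and the job is handed in when it is done.

Besides the shell and the picture viewer there is one more tool, called after ">>>" as name(argument=value, ...) on one line, values as JSON. send_rows: Moves the arm, as the interface text tells. Its arguments: {"type":"object","properties":{"series":{"type":"array"},"claw":{"type":"number"}},"required":["series"]}

```bash
mkdir -p pics
python3 - <<'E'
from station import get_obs, vision, r
import cv2
for n in("top","side"):
    im=vision.capture(n); cv2.imwrite(f"pics/{n}0.png",im[:,:,::-1])
    print(vision.camera_info(n))
print(get_obs())
E
```

```text
{'camera_matrix': array([[509.03924995,   0.        , 276.73239034],
       [  0.        , 509.03924995, 214.48471782],
       [  0.        ,   0.        ,   1.        ]]), 'position': array([0.48373649, 0.13781219, 1.20196641]), 'rotation': array([ 0.7066605 ,  0.03059322, -0.03216569, -0.70615888])}
{'camera_matrix': array([[525.73284   ,   0.        , 277.73845414],
       [  0.        , 525.73284   , 213.83897812],
       [  0.        ,   0.        ,   1.        ]]), 'position': array([ 0.37606575, -0.62348065,  0.57573474]), 'rotation': array([ 0.86276841,  0.49068158, -0.06509688, -0.10307594])}
{'t': 0.1, 'joints': array([-1.42113145e+00,  2.21143454e-01,  1.52754584e+00,  3.07364940e-06,
        1.39467955e+00, -1.26103789e-01]), 'joint_vel': array([ 0.00056925, -0.00097602, -0.00275737, -0.00147469,  0.00174075,
       -0.00015187]), 'joint_torque': array([ 1.44134159e-03, -4.98243642e+01, -3.90547121e+01, -1.71328720e-04,
        5.63772177e-03, -3.22393009e-05]), 'ee_pos': array([ 0.17009004, -0.60082861,  0.23028498]), 'ee_rot': array([-8.88051652e-04,  9.90508653e-01,  1.37447513e-01, -8.94929718e-06]), 'contact_force': array([ 0.28925825, -0.13877982,  0.5927278 ]), 'ft_torque': array([0.00561239, 0.02618791, 0.01356447]), 'grip_force': 0.0, 'grip_width': 0.9997938422743151}
```

View pics/top0.png

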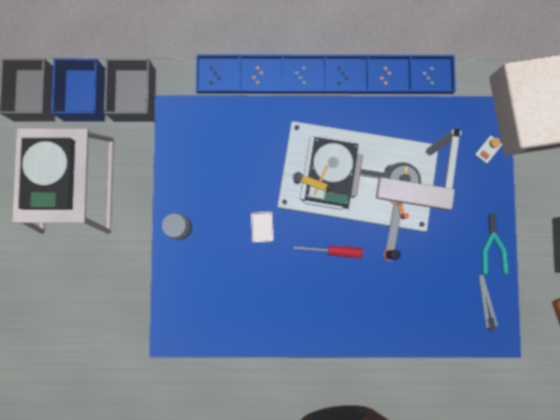

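View pics/side0.png

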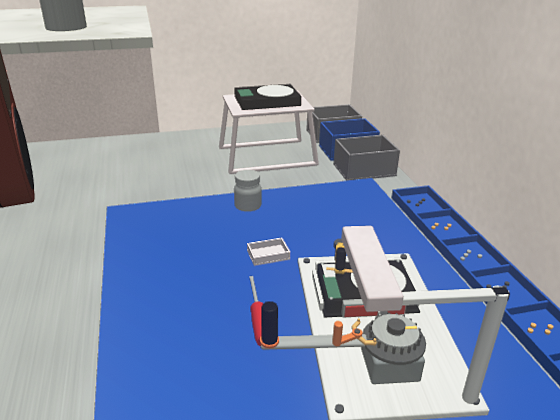

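Run:
```python
import cv2
a=cv2.imread("pics/top0.png")[110:270,270:470]; cv2.imwrite("pics/topc.png",cv2.resize(a,None,fx=3.75,fy=3.75,interpolation=cv2.INTER_CUBIC))
a=cv2.imread("pics/side0.png")[220:420,240:520]; cv2.imwrite("pics/sidec.png",cv2.resize(a,None,fx=2.8,fy=2.8,interpolation=cv2.INTER_CUBIC))
```

```text
(no output)
```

View pics/topc.png

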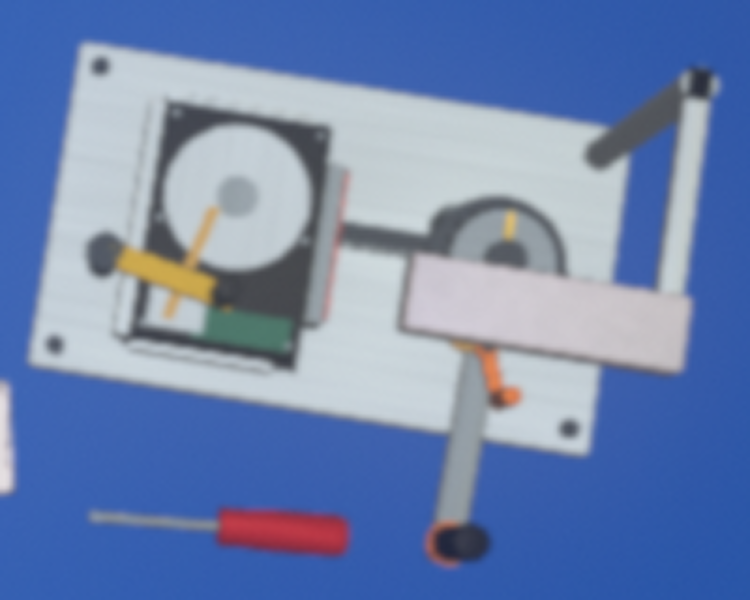

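View pics/sidec.png

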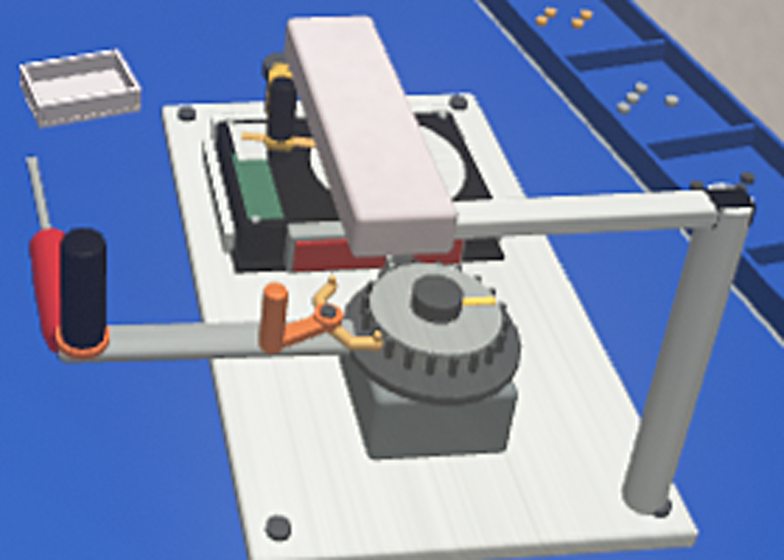

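```bash
cat > h.py <<'E'
import numpy as np
from scipy.spatial.transform import Rotation as R
from scipy.optimize import least_squares
from station import get_obs, vision, r
def ray(n,px,z):
    c=vision.camera_info(n);K=c["camera_matrix"];q=c["rotation"]
    Rm=R.from_quat(np.r_[q[1:],q[0]]).as_matrix()
    d=np.linalg.inv(K)@[px[0],px[1],1]; d=Rm@(d*[1,-1,-1]); p=c["position"]
    return p+d*(z-p[2])/d[2]
def proj(n,P):
    c=vision.camera_info(n);K=c["camera_matrix"];q=c["rotation"]
    Rm=R.from_quat(np.r_[q[1:],q[0]]).as_matrix()
    x=Rm.T@(np.asarray(P)-c["position"])*[1,-1,-1]; x=K@x; return x[:2]/x[2]
tc=lambda u,v:((u+.5)/3.75+269.5,(v+.5)/3.75+109.5)
sc=lambda u,v:((u+.5)/2.8+239.5,(v+.5)/2.8+219.5)
E
python3 - <<'E'
from h import *
obs=[(84,42,110,270),(30,365,-100,270),(590,455,-100,-85)]
W=np.array([ray("top",tc(u,v),.015)[:2] for u,v,_,_ in obs]);F=np.array([o[2:] for o in obs])/1e3
f=lambda p:(p[:2]+F@np.array([[np.cos(p[2]),-np.sin(p[2])],[np.sin(p[2]),np.cos(p[2])]]).T-W).ravel()
s=least_squares(f,[.5,0,-.1]);x=s.x;print(x,s.fun*1e3)
x0,y0,a=x
def fw(p): return np.array([x0+np.cos(a)*p[0]-np.sin(a)*p[1],y0+np.sin(a)*p[0]+np.cos(a)*p[1],p[2]+.003])
def wf(P): d=P[:2]-[x0,y0];return np.array([np.cos(a)*d[0]+np.sin(a)*d[1],-np.sin(a)*d[0]+np.cos(a)*d[1],P[2]-.003])
for nm,n,px,z in [("grip","top",tc(470,543),.129),("grip","side",sc(84,243),.129),("knob","top",tc(511,396),.108),("knob","side",sc(274,290),.108),
  ("kk","top",tc(226,292),.105),("kpiv","top",tc(105,253),.08),("jarTop","top",(176,226),.078),("lampLL","top",tc(402,328),.202),("lampLR","top",tc(682,373),.202),("drv","top",tc(290,350),.045)]:
    P=ray(n,px,z);print(nm,n,P.round(4),(wf(P)*1e3).round(1))
for p in [(-.03,.234,.06),(-.068,0,.177),(0,0,.1)]: print(p,fw(p), proj("top",fw(p)),proj("side",fw(p)))
E
```

```text
[ 0.66247978 -0.14908622 -0.16056002] [ 1.0166991   0.93495248 -0.16186107  0.32693748 -0.85483803 -1.26188996]
grip top [ 0.4951 -0.1132  0.129 ] [-170.9    8.7  126. ]
grip side [ 0.4966 -0.1176  0.129 ] [-168.8    4.6  126. ]
knob top [ 0.5797 -0.1434  0.108 ] [-82.6  -7.6 105. ]
knob side [ 0.5802 -0.1458  0.108 ] [-81.8  -9.9 105. ]
kk top [0.6404 0.0198 0.105 ] [-48.8 163.2 102. ]
kpiv top [0.6673 0.0888 0.08  ] [-33.3 235.6  77. ]
jarTop top [0.558  0.3581 0.078 ] [-184.2  483.9   75. ]
lampLL top [ 0.6075 -0.0625  0.202 ] [-68.2  76.7 199. ]
lampLR top [ 0.5837 -0.2096  0.202 ] [-68.1 -72.4 199. ]
drv top [ 0.6133 -0.0254  0.045 ] [-68.3 114.3  42. ]
(-0.03, 0.234, 0.06) [0.67027547 0.08670018 0.063     ] [298.25001735 176.99644557] [339.75044628 245.03776438]
(-0.068, 0, 0.177) [ 0.5953544  -0.13821499  0.18      ] [412.24911471 204.4164369 ] [351.03502735 273.49813606]
(0, 0, 0.1) [ 0.66247978 -0.14908622  0.103     ] [407.08576078 177.66606967] [396.77599634 317.9128685 ]
```

```bash
cat >> h.py <<'E'
x0,y0,a=.6625,-.1491,-.1606
Rf=R.from_euler("z",a)
def fw(p): return Rf.apply(np.array(p)/1e3)+[x0,y0,.003]   # fixture mm -> world
def wf(P): return Rf.inv().apply(np.asarray(P)-[x0,y0,.003])*1e3
def cur():
    o=get_obs();q=o["ee_rot"];return o["ee_pos"],R.from_quat(np.r_[q[1:],q[0]]),o
def tool(tilt,yaw=0): # tool z down, x along fixture x turned by yaw; tilt leans back to -x
    return Rf*R.from_euler("z",yaw)*R.from_euler("x",np.pi)*R.from_euler("y",tilt)
def plan(p,Rt,N,start=None):
    P,Rc=start if start else cur()[:2]
    w=(Rc.inv()*Rt).as_rotvec()/N
    S=sum((Rc*R.from_rotvec(w*i)).as_matrix() for i in range(N))
    s=np.linalg.solve(S,fw(p)-P)
    path=[P];
    for i in range(N): path.append(path[-1]+(Rc*R.from_rotvec(w*i)).apply(s))
    print(N,"row:",(s*100).round(3),w.round(4),"len",np.linalg.norm(s)*100)
    print("path fix mm",wf(path[N//2]).round(),wf(path[-1]).round(1))
    return fw(p),Rt
def st():
    P,Rc,o=cur();e=(Rc.inv()*tool(0)).as_rotvec()
    print("t",o["t"],"fix",wf(P).round(1),"rot to down",e.round(3),"F",Rf.inv().apply(o["contact_force"]).round(1),"w",o["grip_width"],o["joints"].round(2))
E
python3 - <<'E'
from h import *
st()
T=tool(np.radians(30))
s=plan((-150,-50,210),T,24)
plan((-84,-40,92),T,8,s)
E
```

```text
t 0.1 fix [-413.8 -524.7  227.3] rot to down [-0.002  0.     0.436] F [ 0.3 -0.1  0.6] w 0.9997938422743151 [-1.42  0.22  1.53  0.    1.39 -0.13]
24 row: [ 1.487 -1.694  0.424] [-0.0048  0.0215  0.0177] len 2.2939786751370366
path fix mm [-309. -273.  195.] [-150.  -50.  210.]
8 row: [-0.023 -0.125  1.69 ] [0. 0. 0.] len 1.6946607330082326
path fix mm [-117.  -45.  151.] [-84. -40.  92.]
```

>>> send_rows(series=[[[1.49, -1.69, 0.42, -0.005, 0.0215, 0.0177], [1.49, -1.69, 0.42, -0.005, 0.0215, 0.0177], [1.49, -1.69, 0.42, -0.005, 0.0215, 0.0177], [1.49, -1.69, 0.42, -0.005, 0.0215, 0.0177], [1.49, -1.69, 0.42, -0.005, 0.0215, 0.0177], [1.49, -1.69, 0.42, -0.005, 0.0215, 0.0177], [1.49, -1.69, 0.42, -0.005, 0.0215, 0.0177], [1.49, -1.69, 0.42, -0.005, 0.0215, 0.0177]]], claw=0)

```text
t: 0.77
ee_pos: [0.2604, -0.4428, 0.2043]
ee_rot: [0.007, 0.994, 0.066, 0.088]
contact_force: [-0.5, -0.2, 0.4]
grip_width: -0.0
grip_force: 0.0
```

>>> send_rows(series=[[[1.49, -1.69, 0.42, -0.005, 0.0215, 0.0177], [1.49, -1.69, 0.42, -0.005, 0.0215, 0.0177], [1.49, -1.69, 0.42, -0.005, 0.0215, 0.0177], [1.49, -1.69, 0.42, -0.005, 0.0215, 0.0177], [1.49, -1.69, 0.42, -0.005, 0.0215, 0.0177], [1.49, -1.69, 0.42, -0.005, 0.0215, 0.0177], [1.49, -1.69, 0.42, -0.005, 0.0215, 0.0177], [1.49, -1.69, 0.42, -0.005, 0.0215, 0.0177]]])

```text
t: 1.43
ee_pos: [0.3746, -0.3, 0.1975]
ee_rot: [0.015, 0.984, -0.006, 0.175]
contact_force: [0.6, -1.3, -0.3]
grip_width: -0.002
grip_force: 0.0
```

>>> send_rows(series=[[[1.49, -1.69, 0.42, -0.005, 0.0215, 0.0177], [1.49, -1.69, 0.42, -0.005, 0.0215, 0.0177], [1.49, -1.69, 0.42, -0.005, 0.0215, 0.0177], [1.49, -1.69, 0.42, -0.005, 0.0215, 0.0177], [1.49, -1.69, 0.42, -0.005, 0.0215, 0.0177], [1.49, -1.69, 0.42, -0.005, 0.0215, 0.0177], [1.49, -1.69, 0.42, -0.005, 0.0215, 0.0177], [0, 0, 0, 0, 0, 0]]])

```text
t: 2.1
ee_pos: [0.4908, -0.1878, 0.2105]
ee_rot: [0.022, 0.966, -0.067, 0.249]
contact_force: [-0.1, -0.5, -0.6]
grip_width: -0.0
grip_force: 0.0
```

Run:
```python
from h import *
st()
T=tool(np.radians(30))
plan((-84,-40,92),T,8)
```

```text
t 2.1 fix [-163.3  -65.6  207.5] rot to down [ 0.003 -0.505  0.022] F [-0.  -0.5 -0.6] w -0.0001010146205852353 [-0.67 -0.39  2.22  0.31  0.89  0.89]
8 row: [ 0.159 -0.316  1.745] [-0.0003  0.0023  0.0027] len 1.780937628482399
path fix mm [-124.  -53.  150.] [-84. -40.  92.]
```

>>> send_rows(series=[[[0.16, -0.31, 1.74, 0, 0.002, 0.003], [0.16, -0.31, 1.74, 0, 0.002, 0.003], [0.16, -0.31, 1.74, 0, 0.002, 0.003], [0.16, -0.31, 1.74, 0, 0.002, 0.003], [0.16, -0.31, 1.74, 0, 0.002, 0.003], [0.16, -0.31, 1.74, 0, 0.002, 0.003], [0.16, -0.31, 1.74, 0, 0.002, 0.003], [0.16, -0.31, 1.74, 0, 0.002, 0.003]]])

```text
t: 2.77
ee_pos: [0.5713, -0.1787, 0.0941]
ee_rot: [0.02, 0.963, -0.079, 0.256]
contact_force: [0.7, 0.5, -0.0]
grip_width: -0.0
grip_force: 0.0
```

Run:
```python
from h import *
import cv2
st()
T=tool(np.radians(30))
plan((-84,-3,92),T,16)
im=vision.capture("side"); cv2.imwrite("pics/s1.png",cv2.resize(im[150:370,220:500,::-1],None,fx=2.5,fy=2.5,interpolation=cv2.INTER_CUBIC))
```

```text
t 2.7667 fix [-85.2 -43.8  91.1] rot to down [-0.001 -0.519 -0.003] F [ 0.6  0.6 -0. ] w -0.00015579016279614088 [-0.54 -0.01  2.15  0.36  0.54  0.93]
16 row: [ 0.009 -0.255 -0.001] [ 0.      0.0003 -0.0002] len 0.25546305892521604
path fix mm [-85. -23.  92.] [-84.  -3.  92.]
```

View pics/s1.png

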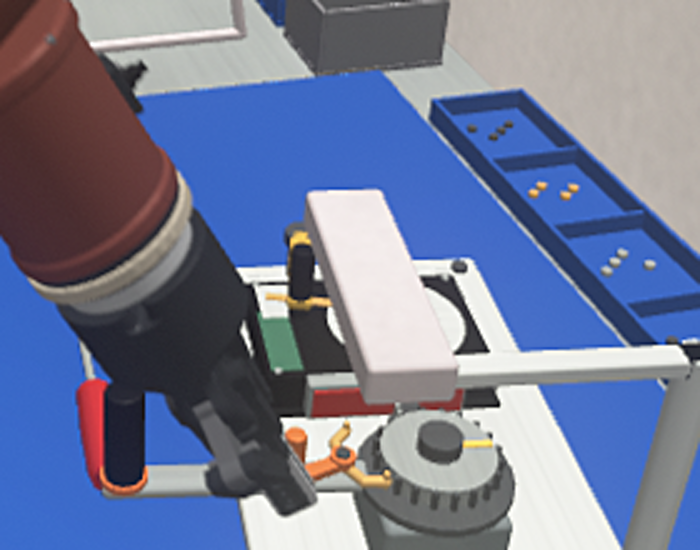

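>>> send_rows(series=[[[0, -0.25, 0, 0, 0, 0], [0, -0.25, 0, 0, 0, 0], [0, -0.25, 0, 0, 0, 0], [0, -0.25, 0, 0, 0, 0], [0, -0.25, 0, 0, 0, 0], [0, -0.25, 0, 0, 0, 0], [0, -0.25, 0, 0, 0, 0], [0, -0.25, 0, 0, 0, 0]]])

```text
t: 3.48
ee_pos: [0.5747, -0.1589, 0.0958]
ee_rot: [0.021, 0.963, -0.079, 0.256]
contact_force: [-7.9, -3.0, 3.0]
grip_width: -0.003
grip_force: 3.6
```

Run:
```python
from h import *
st()
```

```text
t 3.4833 fix [-85.1 -23.8  92.8] rot to down [-0.    -0.52  -0.003] F [-7.3 -4.3  3. ] w -0.0029673746843160956 [-0.49 -0.03  2.16  0.32  0.53  1.  ]
```

Run:
```python
from h import *
import cv2
im=vision.capture("side")[:,:,::-1]; im2=vision.capture("top")[:,:,::-1]
a=cv2.resize(im[230:370,240:400],(800,700),interpolation=cv2.INTER_CUBIC)[:600]
b=cv2.resize(im2[180:270,350:450],(660,600),interpolation=cv2.INTER_CUBIC)
cv2.imwrite("pics/s2.png",cv2.resize(np.hstack([a,b]),(800,330)))
st()
```

```text
t 3.5833 fix [-85.1 -23.5  92.6] rot to down [-0.    -0.52  -0.003] F [-4.  -1.7  2.4] w 0.002548130991397309 [-0.49 -0.03  2.16  0.33  0.53  1.  ]
```

View pics/s2.png

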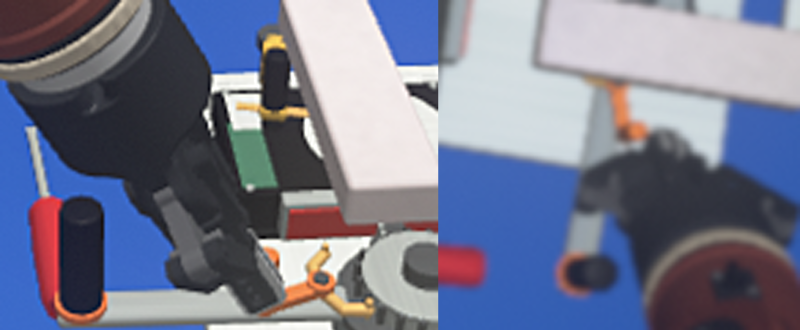

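>>> send_rows(series=[[[0, -0.15, 0, 0, 0, 0], [0, -0.15, 0, 0, 0, 0], [0, -0.15, 0, 0, 0, 0], [0, -0.15, 0, 0, 0, 0], [0, 0, 0, 0, 0, 0], [0, 0, 0, 0, 0, 0], [0, 0, 0, 0, 0, 0], [0, 0, 0, 0, 0, 0]]])

```text
t: 4.25
ee_pos: [0.5757, -0.153, 0.0954]
ee_rot: [0.02, 0.963, -0.079, 0.256]
contact_force: [-3.4, -1.1, 2.3]
grip_width: -0.003
grip_force: 1.9
```

Run:
```python
from h import *
st()
```

```text
t 4.25 fix [-85.  -17.7  92.4] rot to down [-0.001 -0.52  -0.004] F [-3.2 -1.6  2.3] w -0.0032247403705861553 [-0.48 -0.03  2.16  0.31  0.53  1.02]
```

>>> send_rows(series=[[[0, -0.18, 0, 0, 0, 0], [0, -0.18, 0, 0, 0, 0], [0, -0.18, 0, 0, 0, 0], [0, -0.18, 0, 0, 0, 0], [0, -0.18, 0, 0, 0, 0], [0, -0.18, 0, 0, 0, 0], [0, 0, 0, 0, 0, 0], [0, 0, 0, 0, 0, 0]]])

```text
t: 4.92
ee_pos: [0.5776, -0.1419, 0.0954]
ee_rot: [0.02, 0.963, -0.079, 0.256]
contact_force: [-2.2, -1.6, 1.1]
grip_width: -0.003
grip_force: 0.7
```

Run:
```python
from h import *
import cv2
st()
im=vision.capture("side")[:,:,::-1]; im2=vision.capture("top")[:,:,::-1]
a=cv2.resize(im[230:370,240:400],(800,700),interpolation=cv2.INTER_CUBIC)[:600]
b=cv2.resize(im2[180:270,350:450],(660,600),interpolation=cv2.INTER_CUBIC)
cv2.imwrite("pics/s3.png",cv2.resize(np.hstack([a,b]),(800,330)))
```

```text
t 4.9167 fix [-84.9  -6.4  92.4] rot to down [-0.001 -0.52  -0.003] F [-1.9 -1.9  1.1] w -0.002631918658893424 [-0.46 -0.03  2.17  0.29  0.52  1.06]
```

View pics/s3.png

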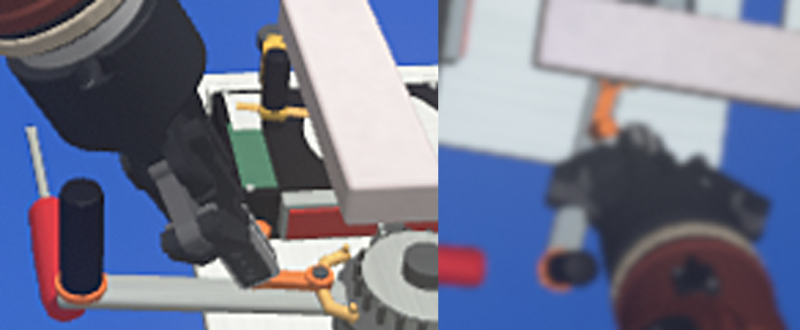

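>>> send_rows(series=[[[0, -0.18, 0, 0, 0, 0], [0, -0.18, 0, 0, 0, 0], [0, -0.18, 0, 0, 0, 0], [0, -0.18, 0, 0, 0, 0], [0, -0.18, 0, 0, 0, 0], [0, -0.18, 0, 0, 0, 0], [0, -0.18, 0, 0, 0, 0], [0, 0, 0, 0, 0, 0]]])

```text
t: 5.68
ee_pos: [0.5796, -0.1294, 0.0954]
ee_rot: [0.02, 0.963, -0.079, 0.256]
contact_force: [-0.2, -1.3, -0.2]
grip_width: -0.001
grip_force: 0.7
```

Run:
```python
from h import *
import cv2
st()
im=vision.capture("side")[:,:,::-1]; im2=vision.capture("top")[:,:,::-1]
a=cv2.resize(im[230:370,240:400],(800,700),interpolation=cv2.INTER_CUBIC)[:600]
b=cv2.resize(im2[180:270,350:450],(660,600),interpolation=cv2.INTER_CUBIC)
cv2.imwrite("pics/s4.png",cv2.resize(np.hstack([a,b]),(800,330)))
```

```text
t 5.6833 fix [-85.    6.2  92.4] rot to down [-0.001 -0.52  -0.003] F [-0.  -1.3 -0.2] w -0.0009569016513863736 [-0.43 -0.03  2.17  0.27  0.52  1.11]
```

View pics/s4.png

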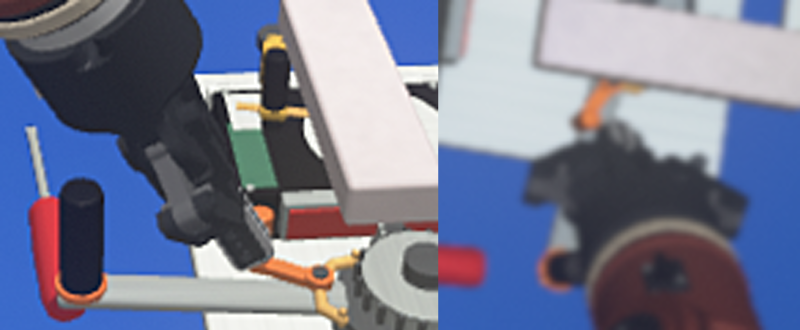

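Run:
```python
from h import *
b=lambda u,v:(350+(u/.548-800)/6.6,180+v/.55/6.667)
k=wf(ray("top",b(583,118),.108)); print(k)
for u in(565,570):print(wf(ray("top",b(u,265),.129)))
```

```text
[-81.59295154  27.24930212 105.        ]
[-169.834376     30.00741716  126.        ]
[-169.36733838   27.13608184  126.        ]
```

>>> send_rows(series=[[[0, -0.18, 0, 0, 0, 0], [0, -0.18, 0, 0, 0, 0], [0, -0.18, 0, 0, 0, 0], [0, -0.18, 0, 0, 0, 0], [0, -0.18, 0, 0, 0, 0], [0, -0.18, 0, 0, 0, 0], [0, 0, 0, 0, 0, 0], [0, 0, 0, 0, 0, 0]]])

```text
t: 6.45
ee_pos: [0.5811, -0.1185, 0.0952]
ee_rot: [0.02, 0.963, -0.079, 0.256]
contact_force: [-2.0, -0.0, -0.3]
grip_width: -0.003
grip_force: 0.8
```

Run:
```python
from h import *
import cv2
st()
im=vision.capture("side")[:,:,::-1]; im2=vision.capture("top")[:,:,::-1]
a=cv2.resize(im[230:370,240:400],(800,700),interpolation=cv2.INTER_CUBIC)[:600]
b=cv2.resize(im2[180:270,350:450],(660,600),interpolation=cv2.INTER_CUBIC)
cv2.imwrite("pics/s5.png",cv2.resize(np.hstack([a,b]),(800,330)))
```

```text
t 6.45 fix [-85.2  17.2  92.2] rot to down [-0.002 -0.519 -0.003] F [-1.9 -0.4 -0.3] w -0.0026209635487859425 [-0.4  -0.03  2.17  0.25  0.51  1.15]
```

View pics/s5.png

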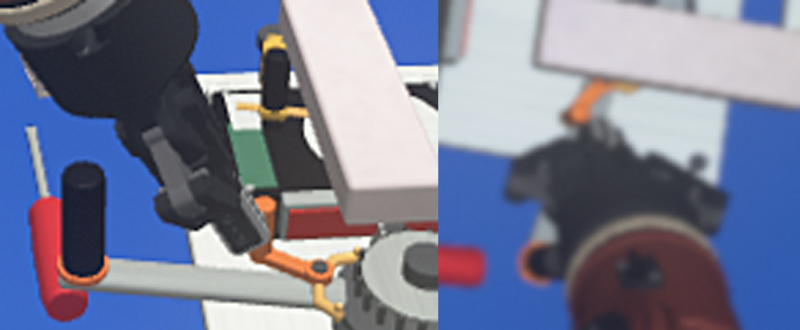

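Run:
```python
from h import *
T=tool(np.radians(30))
s=plan((-85,10,92),T,2)
s=plan((-135,10,180),T,6,s)
plan((-170,-110,210),tool(0),8,s)
```

```text
2 row: [0.004 0.35  0.013] [-0.0003  0.0021 -0.0017] len 0.3505419499783657
path fix mm [-85.  14.  92.] [-85.  10.  92.]
6 row: [ 0.012 -0.    -1.687] [0. 0. 0.] len 1.6868774571839988
path fix mm [-110.   10.  136.] [-135.   10.  180.]
8 row: [-0.313  1.5   -0.491] [ 0.     -0.0654 -0.    ] len 1.6092236663679051
path fix mm [-154.  -50.  193.] [-170. -110.  210.]
```

>>> send_rows(series=[[[0, 0.35, 0, 0, 0, 0], [0, 0.35, 0, 0, 0, 0], [0, 0, -1.7, 0, 0, 0], [0, 0, -1.7, 0, 0, 0], [0, 0, -1.7, 0, 0, 0], [0, 0, -1.7, 0, 0, 0], [0, 0, -1.7, 0, 0, 0], [0, 0, -1.7, 0, 0, 0]]])

```text
t: 7.22
ee_pos: [0.53, -0.1182, 0.1851]
ee_rot: [0.02, 0.963, -0.079, 0.257]
contact_force: [0.6, 0.7, -0.0]
grip_width: -0.002
grip_force: 0.0
```

>>> send_rows(series=[[[-0.3, 1.5, -0.5, 0, -0.065, 0], [-0.3, 1.5, -0.5, 0, -0.065, 0], [-0.3, 1.5, -0.5, 0, -0.065, 0], [-0.3, 1.5, -0.5, 0, -0.065, 0], [-0.3, 1.5, -0.5, 0, -0.065, 0], [-0.3, 1.5, -0.5, 0, -0.065, 0], [-0.3, 1.5, -0.5, 0, -0.065, 0], [-0.3, 1.5, -0.5, 0, -0.065, 0]]], claw=3.4)

```text
t: 7.88
ee_pos: [0.477, -0.2321, 0.2156]
ee_rot: [-0.001, 0.997, -0.082, -0.001]
contact_force: [1.4, 0.9, 0.5]
grip_width: 0.399
grip_force: 0.0
```

```bash
cat >> h.py <<'E'
import cv2
def orange(n,box,lo=(5,140,120),hi=(14,255,255),mn=4):
    im=vision.capture(n);x,y,X,Y=box
    hsv=cv2.cvtColor(im,cv2.COLOR_RGB2HSV)[y:Y,x:X];m=cv2.inRange(hsv,np.array(lo),np.array(hi))
    k,l,s,c=cv2.connectedComponentsWithStats(m)
    for i in range(1,k):
        if s[i,4]>=mn: print(n,"blob",s[i]+[x,y,0,0,0],c[i]+[x,y])
    return im
E
python3 - <<'E'
from h import *
st()
im=orange("top",(350,170,450,275))
m=(im.max(2)<60)[225:275,360:440]; v,u=np.nonzero(m)
print("dark",len(u),u.mean()+360,v.mean()+225,u.min()+360,u.max()+360,v.min()+225,v.max()+225) if len(u) else print("none")
if len(u): print(wf(ray("top",(u.mean()+360,v.mean()+225),.12)))
im=orange("side",(240,280,400,380))
cv2.imwrite("pics/t6.png",im[:,:,::-1])
E
```

```text
t 7.8833 fix [-169.9 -111.6  212.6] rot to down [-0.002  0.001 -0.003] F [1.2 1.1 0.5] w 0.39904450332733044 [-0.6   0.01  1.79  0.    1.35  1.13]
top blob [387 203   9  10  29] [390.4137931  207.37931034]
dark 1 376.0 252.0 376 376 252 252
[-171.89748405   47.06087716  117.        ]
side blob [332 301  30  33 276] [341.56884058 318.73913043]
side blob [261 323  10  11  34] [264.55882353 329.05882353]
```

Run:
```python
from h import *
im=cv2.imread("pics/t6.png")
def dark(im,box,th):
    x,y,X,Y=box;m=(im[y:Y,x:X].max(2)<th).astype(np.uint8);k,l,s,c=cv2.connectedComponentsWithStats(m)
    for i in range(1,k):
        if s[i,4]>15: print(th,s[i]+[x,y,0,0,0],(c[i]+[x,y]).round(1))
dark(im,(240,270,320,350),60)
t=vision.capture("top")
for th in(70,90,110):dark(t,(355,235,420,270),th)
```

```text
60 [ 263  270   41   63 1206] [279. 302.]
60 [317 270   3  12  22] [318.5 274.4]
70 [375 248   7   7  30] [377.5 251.2]
90 [374 247  14   9  96] [380.6 251. ]
110 [374 246  14  11 117] [380.7 250.8]
```

Run:
```python
from h import *
P=wf(ray("top",(381.3,251.2),.129));print(P,np.arctan2(-P[1],-P[0]))
k=wf(ray("top",(389.5,208.8),.1));print(k)
th=-np.arctan2(P[1],-P[0])
t=abs(th); piv=52*np.array([-np.cos(t),np.sin(t)]); d=k[:2]-piv; print("sel rel",np.arctan2(d[1],-d[0])-t, "knob ideal",piv+32*np.array([-np.cos(t+.42),np.sin(t+.42)]))
s=plan((P[0],P[1],205),tool(0),8)
s=plan((P[0],P[1],92),tool(0),8,s)
```

```text
[-168.86488545   38.01877065  126.        ] -0.2214506814826591
[-73.41458561  27.66055481  97.        ]
sel rel 0.3998442583125028 knob ideal [-76.36946609  30.56901442]
8 row: [-0.002 -1.866  0.089] [-0.0003 -0.0002 -0.0005] len 1.868365544282016
path fix mm [-169.  -37.  209.] [-168.9   38.   205. ]
8 row: [ 0.    -0.     1.412] [0. 0. 0.] len 1.4124999999999999
path fix mm [-169.   38.  148.] [-168.9   38.    92. ]
```

>>> send_rows(series=[[[0, -1.87, 0.09, 0, 0, 0], [0, -1.87, 0.09, 0, 0, 0], [0, -1.87, 0.09, 0, 0, 0], [0, -1.87, 0.09, 0, 0, 0], [0, -1.87, 0.09, 0, 0, 0], [0, -1.87, 0.09, 0, 0, 0], [0, -1.87, 0.09, 0, 0, 0], [0, -1.87, 0.09, 0, 0, 0]]], claw=4.6)

```text
t: 8.7
ee_pos: [0.5009, -0.0812, 0.2075]
ee_rot: [-0.002, 0.997, -0.081, 0.001]
contact_force: [-0.9, 0.3, 0.4]
grip_width: 0.537
grip_force: 0.0
```

>>> send_rows(series=[[[0, -0.03, 1.4, 0, 0, 0], [0, -0.03, 1.4, 0, 0, 0], [0, -0.03, 1.4, 0, 0, 0], [0, -0.03, 1.4, 0, 0, 0], [0, -0.03, 1.4, 0, 0, 0], [0, -0.03, 1.4, 0, 0, 0], [0, -0.03, 1.4, 0, 0, 0], [0, -0.03, 1.4, 0, 0, 0]]])

```text
t: 9.37
ee_pos: [0.5013, -0.0795, 0.095]
ee_rot: [-0.001, 0.997, -0.082, 0.001]
contact_force: [0.3, 0.5, 0.1]
grip_width: 0.533
grip_force: 0.0
```

>>> send_rows(series=[[[0, 0, 0, 0, 0, 0], [0, 0, 0, 0, 0, 0], [0, 0, 0, 0, 0, 0], [0, 0, 0, 0, 0, 0], [0, 0, 0, 0, 0, 0], [0, 0, 0, 0, 0, 0], [0, 0, 0, 0, 0, 0], [0, 0, 0, 0, 0, 0]]], claw=2.6)

```text
t: 10.03
ee_pos: [0.5019, -0.0806, 0.0962]
ee_rot: [-0.001, 0.997, -0.082, 0.0]
contact_force: [-1.0, -0.0, -0.0]
grip_width: 0.302
grip_force: 0.0
```

Run:
```python
from h import *
st()
P=cur()[0];p=wf(P);rr=171
def arc(t0,t1,N): # tool cm per row, tool x=fix x, tool y=-fix y
    t=np.linspace(t0,t1,N+1);X=-rr*np.cos(t);Y=-rr*np.sin(t)
    print(t0,t1,np.c_[np.diff(X)/10,-np.diff(Y)/10].round(2).tolist())
th=np.arctan2(-p[1],-p[0]);print(th,np.hypot(*p[:2]))
arc(th,.56,16);arc(.56,-.56,24)
```

```text
t 10.0333 fix [-169.4   41.9   93.2] rot to down [-0.002 -0.001 -0.003] F [-1.  -0.2 -0. ] w 0.30211583021356675 [-0.32  0.09  1.95  0.    1.11  1.42]
-0.24247774129888675 174.54363218070074
-0.24247774129888675 0.56 [[-0.18, 0.84], [-0.14, 0.85], [-0.1, 0.85], [-0.06, 0.86], [-0.01, 0.86], [0.03, 0.86], [0.07, 0.85], [0.11, 0.85], [0.16, 0.84], [0.2, 0.83], [0.24, 0.82], [0.28, 0.81], [0.32, 0.79], [0.36, 0.78], [0.4, 0.76], [0.44, 0.74]]
0.56 -0.56 [[-0.41, -0.69], [-0.38, -0.7], [-0.34, -0.72], [-0.31, -0.74], [-0.27, -0.75], [-0.24, -0.76], [-0.2, -0.77], [-0.17, -0.78], [-0.13, -0.79], [-0.09, -0.79], [-0.06, -0.8], [-0.02, -0.8], [0.02, -0.8], [0.06, -0.8], [0.09, -0.79], [0.13, -0.79], [0.17, -0.78], [0.2, -0.77], [0.24, -0.76], [0.27, -0.75], [0.31, -0.74], [0.34, -0.72], [0.38, -0.7], [0.41, -0.69]]
```

>>> send_rows(series=[[[-0.18, 0.84, 0, 0, 0, 0], [-0.14, 0.85, 0, 0, 0, 0], [-0.1, 0.85, 0, 0, 0, 0], [-0.06, 0.86, 0, 0, 0, 0], [0, 0.86, 0, 0, 0, 0], [0.03, 0.86, 0, 0, 0, 0], [0.07, 0.85, 0, 0, 0, 0], [0.11, 0.85, 0, 0, 0, 0]]])

```text
t: 10.7
ee_pos: [0.4877, -0.1485, 0.0956]
ee_rot: [-0.001, 0.997, -0.082, 0.0]
contact_force: [-0.7, 2.0, -0.5]
grip_width: 0.306
grip_force: 0.8
```

>>> send_rows(series=[[[0.16, 0.84, 0, 0, 0, 0], [0.2, 0.83, 0, 0, 0, 0], [0.24, 0.82, 0, 0, 0, 0], [0.28, 0.81, 0, 0, 0, 0], [0.32, 0.79, 0, 0, 0, 0], [0.36, 0.78, 0, 0, 0, 0], [0.4, 0.76, 0, 0, 0, 0], [0.4, 0.7, 0, 0, 0, 0]]])

```text
t: 11.37
ee_pos: [0.5012, -0.2147, 0.0956]
ee_rot: [-0.001, 0.997, -0.082, 0.0]
contact_force: [-1.2, 1.3, 0.1]
grip_width: 0.305
grip_force: 0.7
```

Run:
```python
from h import *
st();p=wf(cur()[0]);print(np.arctan2(-p[1],-p[0]),np.hypot(*p[:2]))
im=vision.capture("top")
x,y=355,225;m=(im[y:275,x:450].max(2)<100).astype(np.uint8);k,l,s,c=cv2.connectedComponentsWithStats(m)
print([(s[i].tolist(),(c[i]+[x,y]).round(1)) for i in range(1,k) if s[i,4]>10], proj("top",fw((-145,-90,80))))
```

```text
t 11.3667 fix [-148.7  -90.5   92.6] rot to down [-0.002 -0.    -0.003] F [-1.4  1.1  0.1] w 0.3048691032362644 [-0.55  0.17  1.85  0.    1.12  1.18]
0.5467651348232868 174.08232568503243
[([66, 10, 29, 40, 408], array([440.7, 251.7])), ([67, 16, 7, 4, 20], array([424.6, 242.4]))] [436.23054097 250.18148934]
```

>>> send_rows(series=[[[-0.41, -0.69, 0, 0, 0, 0], [-0.38, -0.7, 0, 0, 0, 0], [-0.34, -0.72, 0, 0, 0, 0], [-0.31, -0.74, 0, 0, 0, 0], [-0.27, -0.75, 0, 0, 0, 0], [-0.24, -0.76, 0, 0, 0, 0], [-0.2, -0.77, 0, 0, 0, 0], [-0.17, -0.78, 0, 0, 0, 0]]])

```text
t: 12.08
ee_pos: [0.4864, -0.1513, 0.0956]
ee_rot: [-0.0, 0.997, -0.081, -0.001]
contact_force: [-3.6, -4.1, -0.3]
grip_width: 0.307
grip_force: 2.1
```

>>> send_rows(series=[[[-0.13, -0.79, 0, 0, 0, 0], [-0.09, -0.79, 0, 0, 0, 0], [-0.06, -0.8, 0, 0, 0, 0], [-0.02, -0.8, 0, 0, 0, 0], [0.02, -0.8, 0, 0, 0, 0], [0.06, -0.8, 0, 0, 0, 0], [0.09, -0.79, 0, 0, 0, 0], [0.13, -0.79, 0, 0, 0, 0]]])

```text
t: 12.75
ee_pos: [0.4983, -0.0881, 0.0958]
ee_rot: [-0.001, 0.997, -0.082, 0.0]
contact_force: [-2.7, -2.9, 0.4]
grip_width: 0.308
grip_force: 1.6
```

>>> send_rows(series=[[[0.17, -0.78, 0, 0, 0, 0], [0.2, -0.77, 0, 0, 0, 0], [0.24, -0.76, 0, 0, 0, 0], [0.27, -0.75, 0, 0, 0, 0], [0.31, -0.74, 0, 0, 0, 0], [0.34, -0.72, 0, 0, 0, 0], [0.38, -0.7, 0, 0, 0, 0], [0.41, -0.69, 0, 0, 0, 0]]])

```text
t: 13.42
ee_pos: [0.531, -0.0337, 0.0959]
ee_rot: [-0.001, 0.997, -0.082, 0.0]
contact_force: [-1.8, -3.4, 0.5]
grip_width: 0.303
grip_force: 1.5
```

Run:
```python
from h import *
st();p=wf(cur()[0]);print(np.arctan2(-p[1],-p[0]),np.hypot(*p[:2]))
im=vision.capture("top");cv2.imwrite("pics/t7.png",im[:,:,::-1])
for n in("t6","t7"):
    im=cv2.imread(f"pics/{n}.png") if n=="t7" else cv2.imread("pics/top0.png")
    h=cv2.cvtColor(im,cv2.COLOR_BGR2HSV)[160:180,385:425];v,u=np.nonzero(cv2.inRange(h,np.array((18,100,100)),np.array((35,255,255))))
    print("mark",n,len(u),u.mean()+385,v.mean()+160)
    # jaw reddish face cols
    h=cv2.cvtColor(im,cv2.COLOR_BGR2HSV)[150:200,350:385];v,u=np.nonzero((h[...,1]>60)&((h[...,0]<8)|(h[...,0]>172)))
    print("red",len(u),u.mean()+350,v.mean()+150)
```

```text
t 13.4167 fix [-148.3   92.9   92.9] rot to down [-0.002  0.    -0.003] F [-1.2 -3.6  0.5] w 0.30251184827241595 [-0.21  0.14  1.89  0.    1.11  1.52]
-0.5596197435818439 174.97230838869328
mark t6 7 405.42857142857144 169.85714285714286
red 0 nan nan
mark t7 6 413.0 175.5
red 55 363.6 197.38181818181818<stdin>:10: RuntimeWarning: Mean of empty slice.
  ret = ret.dtype.type(ret / rcount)
```

>>> send_rows(series=[[[-0.41, 0.69, 0, 0, 0, 0], [-0.38, 0.7, 0, 0, 0, 0], [-0.34, 0.72, 0, 0, 0, 0], [-0.31, 0.74, 0, 0, 0, 0], [-0.27, 0.75, 0, 0, 0, 0], [-0.24, 0.76, 0, 0, 0, 0], [-0.2, 0.77, 0, 0, 0, 0], [-0.17, 0.78, 0, 0, 0, 0]]])

```text
t: 14.13
ee_pos: [0.4974, -0.0899, 0.0958]
ee_rot: [-0.001, 0.997, -0.082, 0.0]
contact_force: [-1.5, 1.3, 0.3]
grip_width: 0.306
grip_force: 0.9
```

>>> send_rows(series=[[[-0.13, 0.79, 0, 0, 0, 0], [-0.09, 0.79, 0, 0, 0, 0], [-0.06, 0.8, 0, 0, 0, 0], [-0.02, 0.8, 0, 0, 0, 0], [0.02, 0.8, 0, 0, 0, 0], [0.06, 0.8, 0, 0, 0, 0], [0.09, 0.79, 0, 0, 0, 0], [0.13, 0.79, 0, 0, 0, 0]]])

```text
t: 14.8
ee_pos: [0.4876, -0.1525, 0.0957]
ee_rot: [-0.001, 0.997, -0.082, 0.0]
contact_force: [-0.1, 2.8, 0.5]
grip_width: 0.304
grip_force: 0.7
```

>>> send_rows(series=[[[0.17, 0.78, 0, 0, 0, 0], [0.2, 0.77, 0, 0, 0, 0], [0.24, 0.76, 0, 0, 0, 0], [0.27, 0.75, 0, 0, 0, 0], [0.31, 0.74, 0, 0, 0, 0], [0.34, 0.72, 0, 0, 0, 0], [0.38, 0.7, 0, 0, 0, 0], [0.41, 0.69, 0, 0, 0, 0]]])

```text
t: 15.47
ee_pos: [0.5012, -0.2145, 0.0956]
ee_rot: [-0.001, 0.997, -0.082, 0.0]
contact_force: [0.1, 1.1, 0.0]
grip_width: 0.304
grip_force: 0.8
```

>>> send_rows(series=[[[-0.41, -0.69, 0, 0, 0, 0], [-0.38, -0.7, 0, 0, 0, 0], [-0.34, -0.72, 0, 0, 0, 0], [-0.31, -0.74, 0, 0, 0, 0], [-0.27, -0.75, 0, 0, 0, 0], [-0.24, -0.76, 0, 0, 0, 0], [-0.2, -0.77, 0, 0, 0, 0], [-0.17, -0.78, 0, 0, 0, 0]]])

```text
t: 16.13
ee_pos: [0.4865, -0.1507, 0.0955]
ee_rot: [-0.001, 0.997, -0.081, -0.001]
contact_force: [-4.1, -3.7, 0.3]
grip_width: 0.304
grip_force: 2.1
```

>>> send_rows(series=[[[-0.13, -0.79, 0, 0, 0, 0], [-0.09, -0.79, 0, 0, 0, 0], [-0.06, -0.8, 0, 0, 0, 0], [-0.02, -0.8, 0, 0, 0, 0], [0.02, -0.8, 0, 0, 0, 0], [0.06, -0.8, 0, 0, 0, 0], [0.09, -0.79, 0, 0, 0, 0], [0.13, -0.79, 0, 0, 0, 0]]])

```text
t: 16.8
ee_pos: [0.4982, -0.088, 0.0958]
ee_rot: [-0.001, 0.997, -0.082, 0.0]
contact_force: [-2.4, -2.8, -1.2]
grip_width: 0.304
grip_force: 1.6
```

>>> send_rows(series=[[[0.17, -0.78, 0, 0, 0, 0], [0.2, -0.77, 0, 0, 0, 0], [0.24, -0.76, 0, 0, 0, 0], [0.27, -0.75, 0, 0, 0, 0], [0.31, -0.74, 0, 0, 0, 0], [0.34, -0.72, 0, 0, 0, 0], [0.38, -0.7, 0, 0, 0, 0], [0.41, -0.69, 0, 0, 0, 0]]])

```text
t: 17.47
ee_pos: [0.531, -0.0337, 0.0959]
ee_rot: [-0.001, 0.997, -0.082, 0.0]
contact_force: [-1.9, -2.6, -0.3]
grip_width: 0.308
grip_force: 1.5
```

Run:
```python
from h import *
st();p=wf(cur()[0]);print(np.arctan2(-p[1],-p[0]),np.hypot(*p[:2]))
im=vision.capture("top")
c=proj("top",fw((0,0,90)))
print("hub",c)
for n,im in(("0",cv2.imread("pics/top0.png")[:,:,::-1]),("7",cv2.imread("pics/t7.png")[:,:,::-1]),("now",im)):
    h=cv2.cvtColor(np.ascontiguousarray(im),cv2.COLOR_RGB2HSV)
    m=h[155:190,385:425];v,u=np.nonzero(cv2.inRange(m,np.array((18,100,100)),np.array((35,255,255))))
    print(n,"mark",len(u),(u.mean()+385,v.mean()+155) if len(u) else "")
    # jaw profile along row 175: first dark->grey->red columns
    print(im[178,350:385].tolist()[::1] if 0 else im[170:178,352:378].mean(0).astype(int).tolist())
```

```text
t 17.4667 fix [-148.3   92.9   92.9] rot to down [-0.002  0.    -0.003] F [-1.5 -2.9 -0.3] w 0.3075529663265397 [-0.21  0.14  1.89  0.    1.11  1.52]
-0.5597219672207501 174.9579650027708
hub [405.92340969 178.38671926]
0 mark 7 (np.float64(405.42857142857144), np.float64(169.85714285714286))
[[85, 89, 93], [88, 92, 96], [112, 119, 122], [136, 144, 149], [147, 157, 163], [151, 159, 165], [156, 152, 157], [160, 139, 143], [152, 131, 135], [138, 131, 135], [128, 132, 137], [121, 128, 133], [117, 124, 129], [116, 122, 128], [117, 123, 129], [118, 124, 130], [116, 122, 127], [114, 120, 126], [113, 119, 124], [113, 119, 124], [114, 120, 125], [113, 119, 125], [115, 121, 127], [116, 122, 128], [116, 123, 129], [118, 124, 130]]
7 mark 6 (np.float64(413.0), np.float64(175.5))
[[96, 100, 104], [116, 121, 125], [149, 156, 159], [152, 159, 162], [135, 142, 145], [136, 144, 147], [150, 160, 165], [158, 168, 174], [162, 168, 174], [167, 158, 163], [169, 142, 145], [154, 131, 134], [135, 129, 134], [126, 131, 136], [124, 131, 136], [124, 131, 137], [122, 128, 134], [120, 126, 132], [119, 125, 131], [118, 124, 130], [119, 125, 131], [118, 124, 130], [119, 125, 131], [121, 127, 133], [122, 128, 134], [124, 130, 136]]
now mark 0 
[[96, 100, 104], [119, 125, 129], [164, 172, 176], [195, 205, 209], [202, 212, 216], [184, 194, 198], [150, 157, 160], [132, 139, 142], [143, 152, 156], [155, 165, 171], [160, 169, 175], [162, 164, 169], [163, 149, 153], [154, 135, 138], [139, 129, 134], [128, 129, 134], [122, 127, 133], [120, 127, 132], [119, 126, 131], [119, 125, 131], [120, 127, 132], [119, 126, 131], [121, 127, 133], [121, 128, 133], [122, 129, 135], [125, 132, 137]]
```

>>> send_rows(series=[[[-0.41, 0.69, 0, 0, 0, 0], [-0.38, 0.7, 0, 0, 0, 0], [-0.34, 0.72, 0, 0, 0, 0], [-0.31, 0.74, 0, 0, 0, 0], [-0.27, 0.75, 0, 0, 0, 0], [-0.24, 0.76, 0, 0, 0, 0], [-0.2, 0.77, 0, 0, 0, 0], [-0.17, 0.78, 0, 0, 0, 0]]])

```text
t: 18.18
ee_pos: [0.4974, -0.0899, 0.0958]
ee_rot: [-0.001, 0.997, -0.082, 0.0]
contact_force: [0.3, 2.1, -0.4]
grip_width: 0.305
grip_force: 0.9
```

>>> send_rows(series=[[[-0.13, 0.79, 0, 0, 0, 0], [-0.09, 0.79, 0, 0, 0, 0], [-0.06, 0.8, 0, 0, 0, 0], [-0.02, 0.8, 0, 0, 0, 0], [0.02, 0.8, 0, 0, 0, 0], [0.06, 0.8, 0, 0, 0, 0], [0.09, 0.79, 0, 0, 0, 0], [0.13, 0.79, 0, 0, 0, 0]]])

```text
t: 18.85
ee_pos: [0.4877, -0.1525, 0.0957]
ee_rot: [-0.001, 0.997, -0.082, 0.0]
contact_force: [-0.8, 0.9, 0.3]
grip_width: 0.305
grip_force: 0.7
```

>>> send_rows(series=[[[0.17, 0.78, 0, 0, 0, 0], [0.2, 0.77, 0, 0, 0, 0], [0.24, 0.76, 0, 0, 0, 0], [0.27, 0.75, 0, 0, 0, 0], [0.31, 0.74, 0, 0, 0, 0], [0.34, 0.72, 0, 0, 0, 0], [0.38, 0.7, 0, 0, 0, 0], [0.41, 0.69, 0, 0, 0, 0]]])

```text
t: 19.52
ee_pos: [0.5012, -0.2145, 0.0956]
ee_rot: [-0.001, 0.997, -0.082, 0.0]
contact_force: [-1.0, 0.6, -0.6]
grip_width: 0.301
grip_force: 0.8
```

>>> send_rows(series=[[[-0.41, -0.69, 0, 0, 0, 0], [-0.38, -0.7, 0, 0, 0, 0], [-0.34, -0.72, 0, 0, 0, 0], [-0.31, -0.74, 0, 0, 0, 0], [-0.27, -0.75, 0, 0, 0, 0], [-0.24, -0.76, 0, 0, 0, 0], [-0.2, -0.77, 0, 0, 0, 0], [-0.17, -0.78, 0, 0, 0, 0]]])

```text
t: 20.18
ee_pos: [0.4865, -0.1507, 0.0955]
ee_rot: [-0.001, 0.997, -0.081, -0.001]
contact_force: [-4.4, -4.0, 0.1]
grip_width: 0.309
grip_force: 2.1
```

>>> send_rows(series=[[[-0.13, -0.79, 0, 0, 0, 0], [-0.09, -0.79, 0, 0, 0, 0], [-0.06, -0.8, 0, 0, 0, 0], [-0.02, -0.8, 0, 0, 0, 0], [0.02, -0.8, 0, 0, 0, 0], [0.06, -0.8, 0, 0, 0, 0], [0.09, -0.79, 0, 0, 0, 0], [0.13, -0.79, 0, 0, 0, 0]]])

```text
t: 20.85
ee_pos: [0.4982, -0.0881, 0.0958]
ee_rot: [-0.001, 0.997, -0.082, 0.0]
contact_force: [-2.9, -2.0, -0.5]
grip_width: 0.304
grip_force: 1.6
```

Run:
```python
from h import *
st();p=wf(cur()[0]);print(np.arctan2(-p[1],-p[0]),np.hypot(*p[:2]))
im=vision.capture("top");print(im[170:178,352:378].mean(0).astype(int).tolist())
# keeper angle, knob world targets
for rr,ang in((75,.26),):
    print(-30-75*np.sin(ang),234-75*np.cos(ang))
# open-claw up then to keeper
s=(fw((p[0],p[1],p[2])),cur()[1])
s=plan((p[0],p[1],150),tool(0),6,s)
s=plan((-49,163,150),tool(0,np.pi/2-.26),16,s)
print(proj("top",fw((-30-75*np.sin(.2),234-75*np.cos(.2),102))),proj("top",fw((-30-75*np.sin(.3),234-75*np.cos(.3),102))))
```

```text
t 20.85 fix [-171.9   34.    92.8] rot to down [-0.002 -0.    -0.003] F [-2.6 -2.4 -0.5] w 0.30409381454715106 [-0.33  0.08  1.95  0.    1.11  1.4 ]
-0.19523016433716472 175.23371804014567
[[96, 101, 105], [118, 124, 128], [162, 170, 175], [194, 203, 208], [206, 216, 219], [206, 217, 220], [195, 205, 209], [164, 173, 176], [134, 141, 144], [135, 142, 146], [149, 158, 164], [157, 167, 173], [160, 166, 172], [164, 156, 161], [164, 138, 141], [148, 126, 129], [131, 127, 132], [123, 127, 133], [121, 128, 134], [122, 129, 135], [121, 128, 133], [121, 128, 134], [122, 129, 135], [122, 129, 134], [122, 129, 135], [123, 130, 136]]
-49.28104139191163 161.5207516399115
6 row: [ 0.    -0.002 -0.953] [-0.0005 -0.0001 -0.0004] len 0.9528435909471573
path fix mm [-172.   34.  121.] [-171.9   34.   150. ]
16 row: [ 1.174 -0.232 -0.   ] [ 0.      0.     -0.0819] len 1.1972009831986987
path fix mm [-89.  78. 150.] [-49. 163. 150.]
[331.41478621 185.92535771] [330.06663163 189.05815072]
```

Run:
```python
from h import *
p=wf(cur()[0])
s=plan((p[0],p[1],155),tool(0),5)
s=plan((-150,163,150),tool(0,.6),11,s)
s=plan((-49,162,150),tool(0,np.pi/2-.26),8,s)
im=vision.capture("top")
h=cv2.cvtColor(im,cv2.COLOR_RGB2HSV)[165:210,290:340];v,u=np.nonzero(cv2.inRange(h,np.array((18,140,120)),np.array((30,255,255))))
u=u+290.;v=v+165.;print("yellow",len(u),u.min(),u.max(),v.min(),v.max());q=np.c_[u,v];vv=np.linalg.svd(q-q.mean(0))[2][0]
A=wf(ray("top",q.mean(0),.066));B=wf(ray("top",q.mean(0)+vv*8,.066));d=(B-A)[:2];d*=-np.sign(d[1]);print("keeper",A,np.arctan2(-d[0],-d[1]))
A2=A[:2]-[-30,234];print(np.arctan2(-A2[0],-A2[1]))
```

```text
5 row: [ 1.000e-03 -2.000e-03 -1.242e+00] [-0.0006 -0.0002 -0.0005] len 1.241843375399564
path fix mm [-172.   35.  118.] [-171.5   35.3  155. ]
11 row: [ 0.509 -1.081  0.045] [ 0.      0.     -0.0545] len 1.1956823076362146
path fix mm [-152.   92.  153.] [-150.  163.  150.]
8 row: [0.78  1.026 0.   ] [ 0.      0.     -0.0888] len 1.2891132828983025
path fix mm [-100.  153.  150.] [-49. 162. 150.]
yellow 127 303.0 326.0 177.0 188.0
keeper [-37.38935207 195.79818645  63.        ] 0.1895077289452556
0.19106972078062381
```

>>> send_rows(series=[[[0, 0, -1.25, 0, 0, 0], [0, 0, -1.25, 0, 0, 0], [0, 0, -1.25, 0, 0, 0], [0, 0, -1.25, 0, 0, 0], [0, 0, -1.25, 0, 0, 0], [0.51, -1.08, 0, 0, 0, -0.0545], [0.51, -1.08, 0, 0, 0, -0.0545], [0.51, -1.08, 0, 0, 0, -0.0545]]])

```text
t: 21.62
ee_pos: [0.518, -0.0581, 0.1592]
ee_rot: [-0.001, 1.0, 0.001, 0.001]
contact_force: [0.1, -0.0, -0.9]
grip_width: 0.301
grip_force: 0.0
```

>>> send_rows(series=[[[0.51, -1.08, 0, 0, 0, -0.0545], [0.51, -1.08, 0, 0, 0, -0.0545], [0.51, -1.08, 0, 0, 0, -0.0545], [0.51, -1.08, 0, 0, 0, -0.0545], [0.51, -1.08, 0, 0, 0, -0.0545], [0.51, -1.08, 0, 0, 0, -0.0545], [0.51, -1.08, 0, 0, 0, -0.0545], [0.51, -1.08, 0, 0, 0, -0.0545]]], claw=4.4)

```text
t: 22.28
ee_pos: [0.541, 0.0344, 0.1588]
ee_rot: [-0.001, 0.976, 0.218, 0.001]
contact_force: [-0.1, 0.4, 0.4]
grip_width: 0.515
grip_force: 0.0
```

>>> send_rows(series=[[[0.78, 1.02, 0, 0, 0, -0.089], [0.78, 1.02, 0, 0, 0, -0.089], [0.78, 1.02, 0, 0, 0, -0.089], [0.78, 1.02, 0, 0, 0, -0.089], [0.78, 1.02, 0, 0, 0, -0.089], [0.78, 1.02, 0, 0, 0, -0.089], [0.78, 1.02, 0, 0, 0, -0.089], [0.78, 1.02, 0, 0, 0, -0.089]]])

```text
t: 22.95
ee_pos: [0.6406, 0.0165, 0.1586]
ee_rot: [-0.001, 0.839, 0.545, 0.001]
contact_force: [-0.1, -0.4, 0.9]
grip_width: 0.514
grip_force: 0.0
```

Run:
```python
from h import *
st();T=tool(0,np.pi/2-.21)
s=plan((-46,161,130),T,3)
plan((-46,161,80),T,5,s)
```

```text
t 22.95 fix [-48.1 160.  155.6] rot to down [-0.002 -0.003  1.313] F [-0.1 -0.4  0.9] w 0.5141290522417051 [-0.1   0.31  1.55  0.    1.27  0.32]
3 row: [0.048 0.061 0.855] [ 0.0001 -0.0011 -0.0161] len 0.8581047326112282
path fix mm [-47. 160. 147.] [-46. 161. 130.]
5 row: [-0. -0.  1.] [0. 0. 0.] len 0.9999999999999999
path fix mm [-46. 161. 110.] [-46. 161.  80.]
```

>>> send_rows(series=[[[0.05, 0.06, 0.85, 0, 0, -0.016], [0.05, 0.06, 0.85, 0, 0, -0.016], [0.05, 0.06, 0.85, 0, 0, -0.016], [0, 0, 1, 0, 0, 0], [0, 0, 1, 0, 0, 0], [0, 0, 1, 0, 0, 0], [0, 0, 1, 0, 0, 0], [0, 0, 1, 0, 0, 0]]])

```text
t: 23.62
ee_pos: [0.6413, 0.0171, 0.0819]
ee_rot: [-0.001, 0.827, 0.563, 0.001]
contact_force: [-0.3, -0.8, -0.9]
grip_width: 0.516
grip_force: 0.0
```

>>> send_rows(series=[[[0, 0, 0, 0, 0, 0], [0, 0, 0, 0, 0, 0], [0, 0, 0, 0, 0, 0], [0, 0, 0, 0, 0, 0], [0, 0, 0, 0, 0, 0], [0, 0, 0, 0, 0, 0], [0, 0, 0, 0, 0, 0], [0, 0, 0, 0, 0, 0]]], claw=2.2)

```text
t: 24.28
ee_pos: [0.6418, 0.017, 0.0834]
ee_rot: [-0.0, 0.827, 0.563, 0.001]
contact_force: [0.2, -0.3, 0.2]
grip_width: 0.258
grip_force: 0.0
```

Run:
```python
from h import *
st();print(get_obs()["grip_force"])
```

```text
t 24.2833 fix [-47.  160.7  80.4] rot to down [-1.000e-03 -2.000e-03  1.356e+00] F [ 0.3 -0.2  0.2] w 0.2576053643891094 [-0.1   0.4   1.6   0.    1.15  0.28]
0.0
```

>>> send_rows(series=[[[0.03, -0.64, 0, 0, 0, 0.085], [0.03, -0.64, 0, 0, 0, 0.085], [0.03, -0.64, 0, 0, 0, 0.085], [0.03, -0.64, 0, 0, 0, 0.085], [0.03, -0.64, 0, 0, 0, 0.085], [0.03, -0.64, 0, 0, 0, 0.085], [0.03, -0.64, 0, 0, 0, 0.085], [0.03, -0.64, 0, 0, 0, 0.085]]])

```text
t: 24.95
ee_pos: [0.6039, 0.05, 0.0835]
ee_rot: [-0.0, 0.967, 0.253, 0.001]
contact_force: [0.5, -1.1, -0.6]
grip_width: 0.257
grip_force: 0.6
```

>>> send_rows(series=[[[0.03, -0.64, 0, 0, 0, 0.085], [0.03, -0.64, 0, 0, 0, 0.085], [0.03, -0.64, 0, 0, 0, 0.085], [0.03, -0.64, 0, 0, 0, 0.085], [0.03, -0.64, 0, 0, 0, 0.085], [0.03, -0.64, 0, 0, 0, 0.085], [0.03, -0.64, 0, 0, 0, 0.085], [0.03, -0.64, 0, 0, 0, 0.085]]])

```text
t: 25.62
ee_pos: [0.595, 0.0997, 0.0833]
ee_rot: [-0.001, 0.996, -0.084, -0.0]
contact_force: [-2.0, -1.1, 0.0]
grip_width: 0.255
grip_force: 0.7
```

Run:
```python
from h import *
st();p=wf(cur()[0]);d=p[:2]-[-30,234];print(np.hypot(*d),np.arctan2(-d[0],-d[1]))
plan((p[0],p[1],170),tool(0,0),5)
```

```text
t 25.6167 fix [-106.4  234.8   80.3] rot to down [-0.001  0.    -0.008] F [-1.8 -1.4  0. ] w 0.2547788415333013 [0.03 0.32 1.71 0.   1.12 1.77]
76.4281492035538 1.5815661303074395
5 row: [-0.000e+00 -1.000e-03 -1.794e+00] [-0.0002  0.     -0.0016] len 1.7935378232854045
path fix mm [-106.  235.  116.] [-106.4  234.8  170. ]
```

Open slightly, lift off, and back away.

>>> send_rows(series=[[[0, 0, 0, 0, 0, 0], [0, 0, 0, 0, 0, 0], [0, 0, 0, 0, 0, 0], [0, 0, 0, 0, 0, 0], [0, 0, -1.5, 0, 0, 0], [0, 0, -1.5, 0, 0, 0], [0, 0, -1.5, 0, 0, 0], [0, 0, -1.5, 0, 0, 0]]], claw=3.6)

```text
t: 26.28
ee_pos: [0.5951, 0.0992, 0.1437]
ee_rot: [-0.001, 0.997, -0.082, -0.0]
contact_force: [-0.6, 0.1, -0.6]
grip_width: 0.422
grip_force: 0.0
```

>>> send_rows(series=[[[0, 0, -2, 0, 0, 0], [0, 0, -2, 0, 0, 0], [-2, 0, -2, 0, 0, 0], [-2, 0, -1, 0, 0, 0], [-2, 0, 0, 0, 0, 0], [-2, 0, 0, 0, 0, 0], [-2, 0, 0, 0, 0, 0], [0, 0, 0, 0, 0, 0]]])

```text
t: 26.95
ee_pos: [0.4937, 0.1162, 0.213]
ee_rot: [-0.001, 0.997, -0.081, -0.001]
contact_force: [1.1, -0.5, -0.4]
grip_width: 0.423
grip_force: 0.0
```

Run:
```python
from h import *
st()
a=vision.capture("top")[110:270,240:440,::-1];b=vision.capture("side")[220:400,240:440,::-1]
cv2.imwrite("pics/end.png",np.hstack([cv2.resize(a,(420,336),interpolation=cv2.INTER_CUBIC),cv2.resize(b,(373,336),interpolation=cv2.INTER_CUBIC)]))
```

```text
t 26.95 fix [-209.   234.9  210. ] rot to down [-0.002  0.002 -0.002] F [ 1.2 -0.4 -0.4] w 0.4229087106117158 [ 0.07 -0.05  1.85  0.    1.34  1.81]
```

View pics/end.png

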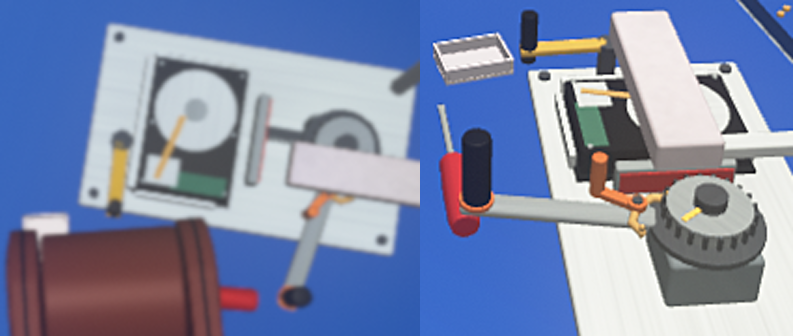

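The picture shows the keeper along fixture -x (pivot (122,138), knob (115,208)). There is a clear gap of about 15 mm between drive and jaw (columns 243 to 255). The selector leans to +y, and the drive is still seated.

```bash
python3 -c "
from station import r
print(r.job_done())"
```

```text
the job is handed in; nothing more can be done
None
```

I handed the job in at about 27 s of the 72 s. By my camera estimates, the selector is flipped to loosening, the jaw is about 15 mm back and the keeper is swung off to about 1.55 rad, with the drive still in its cradle; no verdict came back from the judge.

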